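Put the thermometer away under the hood of the instrument tray

TASK

Put the thermometer in its tube away in the hooded instrument tray. The tray's open mouth is shorter than the tube, so tip one end down, pass it in under the hood, then bring the tube level inside and set it down flat on the tray's floor before letting go. Leave the marker pen and the brush where they lie.

Things in the scene. Friction and masses are not known exactly. Their poses are not given: they have to be found in the camera images.
- thermometer_center (a point): Middle of the thermometer in its clear plastic tube with a red end, the longest of the three slender things lying side by side on the bench: 210 mm long, 14 mm wide and high, about 40 g, balanced at the middle. The point is half-way along and half-way up (7 mm over what it lies on). y runs along the tube, z up.
- tray: Fixed aluminium tray, grey floor, 256x134x57 mm; origin: centre of underside, x along it, z up. Inside: x -125 to 125, y -64 to 64, floor z 4; walls 3 thick, rim z 58. A fixed 3 mm sheet hood roofs its -x end (the right-hand end seen from the robot): x -128 to -30, underside z 54, highest detail z 59; empty beneath. The open mouth is the rest, x -30 to 125. (All mm.)
- marker: Marker pen lying on the bench, 130 mm long, 11 x 14 mm thick, white with a black cap; not to be moved. Origin at the centre of its underside, y along it.
- brush: Thin paint brush lying on the bench, 154 mm long, 7 mm thick; not to be moved. Origin at the centre of its underside, y along it.

How it is judged:
On the way:
1. the thermometer tube, still held, is level inside the tray and close over its floor (contact force between the fingers and thermometer above 0.5 N and z of thermometer_center in the frame of tray below 0.03 m and x of thermometer_center in the frame of tray between -0.03 and 0.03 m and y of thermometer_center in the frame of tray between -0.06 and 0.06 m and angle between thermometer_center's own y axis and vertical between 1.39 and 1.75 rad), for 0.2 s.
At the end, for the whole second after the job is handed in: The thermometer tube lies at rest, flat on the tray's floor (its centre less than 18 mm over the tray's underside, level within about 6 degrees), wholly inside the tray with one end under the hood (its centre within 30 mm of the tray's centre along it and 60 mm across it), and is released (z of thermometer_center in the frame of tray below 0.018 m and x of thermometer_center in the frame of tray between -0.03 and 0.03 m and y of thermometer_center in the frame of tray between -0.06 and 0.06 m and angle between thermometer_center's own y axis and vertical between 1.47 and 1.67 rad and linear speed of thermometer below 0.02 m/s); the robot touches nothing.
It fails at once if the marker pen is moved by more than 30 mm (distance of marker from where it was at the start of the episode above 0.03 m).
It fails at once if the brush is moved by more than 30 mm (distance of brush from where it was at the start of the episode above 0.03 m).
It also fails if it takes over 42 s, if anything falls off the work surface, if the arm or the gripper's body presses on something with over 40 N, if the wrist force passes 120 N, or if a joint passes its speed limit or range.

ROBOT

A 6-joint arm with a two-finger parallel gripper is mounted at the origin on a cart in front of the work surface, level with it; the furniture and walls round the work are solid. World frame = base frame: x ahead of the robot, y to its left, z up, the work surface at z = 0. Lengths are in m, angles in rad, forces in N, time in s.
With the tool pointing down it reaches from about 0.35 to 0.8 m from the base axis. Payload 7.3 kg.
Tool frame: the origin (TCP) lies midway between the tips of the shut fingers; the grasp point (between the pads) lies 19 mm behind it; z points along the fingers, x is the direction in which the jaws open and shut, and the axes are right-handed (so a half turn about z gives the same grasp; the last joint's range is limited). The gripper opens to 85 mm and grips with 20 to 120 N. Pads are 22 mm wide; open, the fingers measure 114 mm over their backs; the gripper's body (76 mm by 85 mm) begins 54 mm behind the grasp point. The pads swing forward as they close: fully open they stand 13 mm farther back than shut.
Start: joints at [1.036, 0.342, 1.524, -0, 1.275, -0.146], TCP at [0.199, 0.486, 0.231] pointing down, gripper open.
Joint ranges: [-2.53, 2.53], [-0.77, 2.02], [0.04, 2.7], [-1, 4.14], [0.28, 2.66], [-3.11, 3.11]. Speed limits (rad/s): [2.57, 2.57, 3.14, 3.14, 3.14, 3.14].

INTERFACE

Orientations are given as a rotation vector (axis times angle).
In Python, from plant import manip gives the robot as it stands. Calls block until the motion is done:
- manip.move_ptp(position, orientation): joint-space move of the TCP to a pose.
- manip.move_linear(position, attitude=None, feed=0.15): straight line of the TCP; attitude=None keeps the orientation; feed is the mean speed in m/s.
- manip.move_joints(angles): joint-space move.
- manip.grip(opening): finger opening in m; the grip force is fixed at half the most; returns when the fingers have stopped.
- manip.sleep(seconds).
- manip.solve_ik(position, orientation): joint angles nearest the present ones, or None.
- manip.observe(): the state.
- manip.capture(name): name is "scene" or "top" or "wrist"; returns a dict with "img" (480x640x3 uint8, blue, green, red), "vertical_fov" (degrees; the focal length in pixels is half the picture's height over the tangent of half this angle, whatever the lens; pixels are square), "cx", "cy" (the principal point, pixels), "rvec" (rotation vector, rad) and "tvec" (3), from world to camera coordinates, as OpenCV has them. Camera axes: x right, y down, z forward; pixel columns grow to the right and rows downward; lengths in m; the calibration is good to about 2 mm. A picture is of the moment at which its call begins. There is no depth.
A pose or a line that the arm cannot do raises manip.Unreachable and nothing moves.
- manip.job_done(): hands the job in, once; it reports no verdict.
The state is a dict: "t": time; "qpos": joint angles; "joint_vel": joint speeds; "tau": joint torques, N m; "tcp_pos": TCP position; "orientation": TCP orientation; "ft_force": force on the tool from outside, world axes, zero at the start; "torque": the same for the moment, N m; "gripper_width": finger opening in m.
Only numpy, scipy, OpenCV 4.12 (cv2) and the standard library are available. Lean on these libraries where they do the work, as an engineer would, in place of code of your own. Each camera call takes 0.05 s, during which the arm holds its last target.

## Working session

There is one attempt and no reset: what is moved stays moved. The work goes in short steps, each a Python script; the robot and the scene stay as the last script left them, time stands still between calls to the robot, and variables do not carry over. Pictures are saved under pics/ and viewed, and the job is handed in when it is done.

```bash
ls; mkdir -p pics; python3 - <<'E'
from plant import manip
import cv2,pickle
for n in ["scene","top","wrist"]:
    c=manip.capture(n); cv2.imwrite(f"pics/{n}0.png",c["img"]); pickle.dump(c,open(f"{n}0.pkl","wb"))
    print(n,c["vertical_fov"],c["cx"],c["cy"],c["rvec"],c["tvec"])
s=manip.observe(); print(s)
E
```

```text
pics
scene 51.647780788406855 312.31012555971694 241.6962735823215 [ 2.10084133 -1.04955166  0.44991448] [-0.27776106  0.31797391  0.60799505]
top 45.32931800053254 322.48570423010915 234.34287026613575 [ 2.15211106 -2.17026952  0.09774216] [0.05441596 0.52614651 0.88739556]
wrist 68.74369093039253 321.33257080505837 236.3311310649783 [-2.39264368 -1.60748551 -0.23771343] [-0.52400075 -0.03996953  0.37980381]
{'t': 0.15, 'qpos': array([ 1.03597134e+00,  3.42555047e-01,  1.52479766e+00, -2.16735248e-05,
        1.27540489e+00, -1.45994644e-01]), 'joint_vel': array([ 0.00108196, -0.00221117, -0.00350696,  0.00208496, -0.0005113 ,
       -0.00067787]), 'tau': array([ 1.83708355e-03, -4.33905458e+01, -2.46147054e+01, -1.75303330e-04,
        5.66129020e-03,  2.55583774e-05]), 'tcp_pos': array([0.19885763, 0.48555394, 0.23078955]), 'orientation': array([ 2.60831992e+00,  1.75014312e+00, -1.63739136e-03]), 'ft_force': array([-0.42439027,  0.23838254, -0.10220497]), 'torque': array([-0.01315556, -0.00633446,  0.07841202]), 'gripper_width': 0.08542777831692557}
```

View pics/scene0.png

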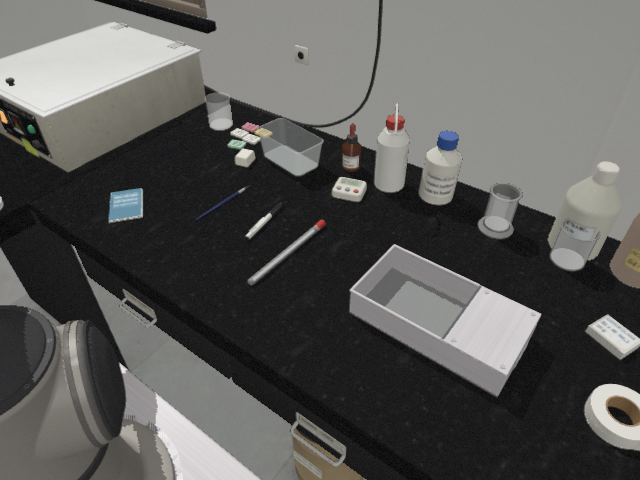

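View pics/top0.png

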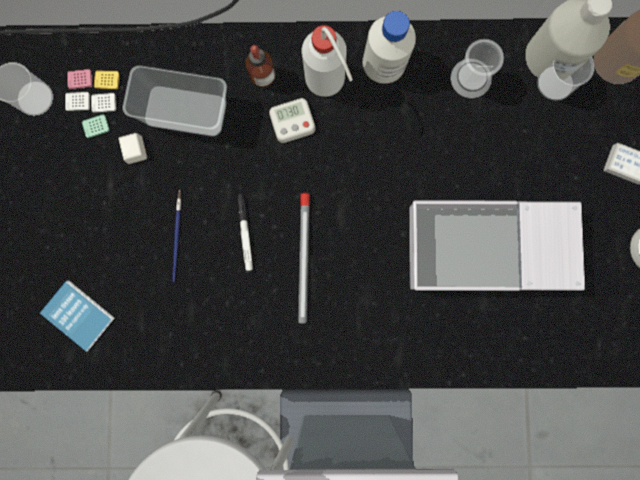

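View pics/wrist0.png

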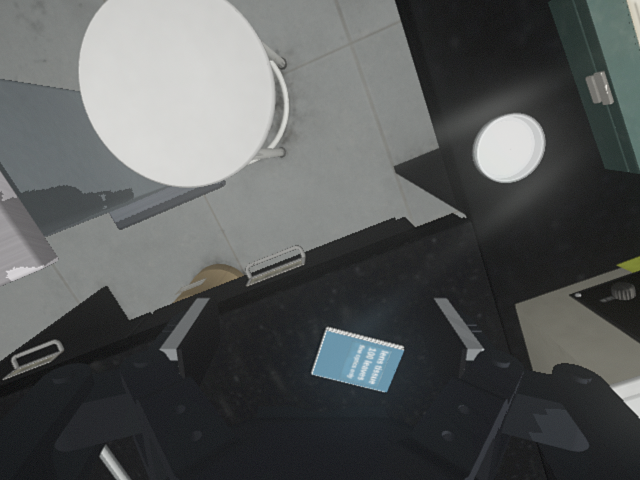

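The top view shows the tube from about (305,194), its red end, to (303,323). The marker is at about (245,232) and the brush at (177,236). The tray spans (411..583, 201..290), with the hood from column 520 to the right. Next I measure these in world coordinates.

```bash
cat > h.py <<'E'
import numpy as np,cv2,pickle
def cam(c):
    f=240/np.tan(np.radians(c["vertical_fov"])/2)
    K=np.array([[f,0,c["cx"]],[0,f,c["cy"]],[0,0,1]]); R=cv2.Rodrigues(np.array(c["rvec"],float))[0]; return K,R,np.array(c["tvec"],float).ravel()
def ray(c,px,z):
    K,R,t=cam(c); o=-R.T@t; d=R.T@np.linalg.solve(K,[px[0],px[1],1.]); return o+d*(z-o[2])/d[2]
def proj(c,P):
    K,R,t=cam(c); return cv2.projectPoints(np.array(P,float).reshape(-1,3),R,t,K,None)[0].reshape(-1,2)
E
python3 - <<'E'
from h import *
def comps(c,roi,thr):
    x0,y0,x1,y1=roi; g=c["img"].max(2)[y0:y1,x0:x1]
    m=(g>thr).astype(np.uint8)
    n,l,s,ce=cv2.connectedComponentsWithStats(m)
    for i in range(1,n):
        if s[i,4]>60:
            ys,xs=np.where(l==i); r=cv2.minAreaRect(np.c_[xs+x0,ys+y0].astype(np.float32))
            yield s[i,4],r
for n,rois in {"top":[((150,180,200,290),45,.0035),((225,185,265,280),50,.006),((285,180,325,335),60,.007),((400,190,600,300),60,.058)],
               "scene":[((190,180,252,222),60,.0035),((243,200,287,240),60,.006),((240,215,330,290),60,.007),((345,240,545,395),60,.058)]}.items():
    c=pickle.load(open(n+"0.pkl","rb"))
    print(n, "cam at",-cam(c)[1].T@cam(c)[2])
    for roi,thr,z in rois:
        for a,r in comps(c,roi,thr):
            b=cv2.boxPoints(r); e=sorted(range(4),key=lambda i:np.linalg.norm(b[i]-b[0]))
            W=np.array([ray(c,p,z) for p in b])
            print(roi,a,np.round(b,1).tolist(), "ctr",np.round(ray(c,r[0],z),4),"sides",np.round([np.linalg.norm(W[1]-W[0]),np.linalg.norm(W[2]-W[1])],4)); print(np.round(W[:,:2],4).tolist())
c=pickle.load(open("top0.pkl","rb"))
cv2.imwrite("pics/z1.png",cv2.resize(c["img"][190:340,280:600],None,fx=2.5,fy=2.5,interpolation=cv2.INTER_NEAREST))
c=pickle.load(open("scene0.pkl","rb"))
cv2.imwrite("pics/z2.png",cv2.resize(c["img"][210:400,235:545],None,fx=2.5,fy=2.5,interpolation=cv2.INTER_NEAREST))
E
```

```text
top cam at [0.43122948 0.0376467  0.93802238]
(150, 180, 200, 290) 428 [[169.1999969482422, 281.79998779296875], [176.60000610351562, 188.6999969482422], [182.3000030517578, 189.1999969482422], [174.8000030517578, 282.20001220703125]] ctr [0.5295 0.2912 0.0035] sides [0.1537 0.0094]
[[0.4538, 0.3004], [0.6072, 0.2911], [0.6064, 0.2818], [0.453, 0.2912]]
(225, 185, 265, 280) 574 [[235.10000610351562, 194.5], [244.0, 193.39999389648438], [253.3000030517578, 271.20001220703125], [244.5, 272.29998779296875]] ctr [0.5325 0.1782 0.006 ] sides [0.0147 0.1291]
[[0.5962, 0.1936], [0.5978, 0.179], [0.4697, 0.1629], [0.4681, 0.1774]]
(285, 180, 325, 335) 1186 [[297.20001220703125, 323.0], [300.0, 191.89999389648438], [309.29998779296875, 192.10000610351562], [306.5, 323.20001220703125]] ctr [0.4912 0.0818 0.007 ] sides [0.2131 0.0153]
[[0.3862, 0.092], [0.5992, 0.0866], [0.5988, 0.0714], [0.3858, 0.0771]]
(400, 190, 600, 300) 15788 [[409.0, 200.0], [584.0, 200.0], [584.0, 290.0], [409.0, 290.0]] ctr [ 0.5046 -0.2166  0.058 ] sides [0.2688 0.138 ]
[[0.5756, -0.0846], [0.5729, -0.3534], [0.4351, 
[... 695 characters left out ...]
ides [0.0831 0.0199]
[[0.4738, 0.1789], [0.5561, 0.1903], [0.5499, 0.1714], [0.4689, 0.1611]]
(240, 215, 330, 290) 705 [[245.60000610351562, 280.1000061035156], [321.8999938964844, 217.5], [326.70001220703125, 223.3000030517578], [250.39999389648438, 285.8999938964844]] ctr [0.4854 0.0812 0.007 ] sides [0.2192 0.0206]
[[0.3867, 0.0922], [0.6059, 0.0872], [0.5968, 0.0687], [0.3814, 0.0759]]
(345, 240, 545, 395) 15430 [[338.79998779296875, 307.0], [385.3999938964844, 225.10000610351562], [544.2000122070312, 315.3999938964844], [497.6000061035156, 397.29998779296875]] ctr [ 0.4831 -0.2275  0.058 ] sides [0.2133 0.301 ]
[[0.3975, -0.0984], [0.6064, -0.0553], [0.5667, -0.3536], [0.3952, -0.3503]]
```

```bash
sleep 0
```

```text
(no output)
```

View pics/z1.png

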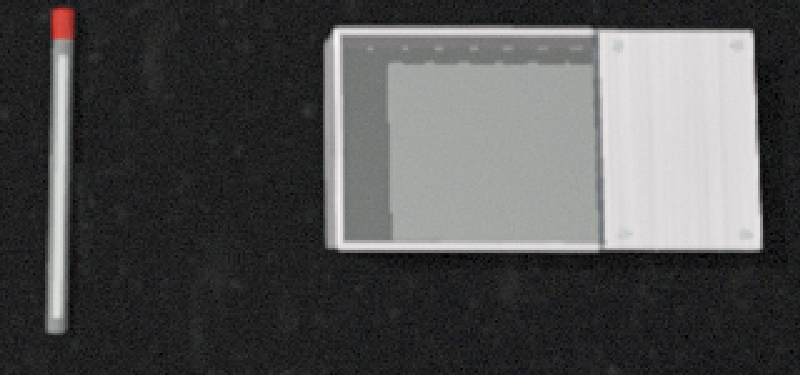

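View pics/z2.png

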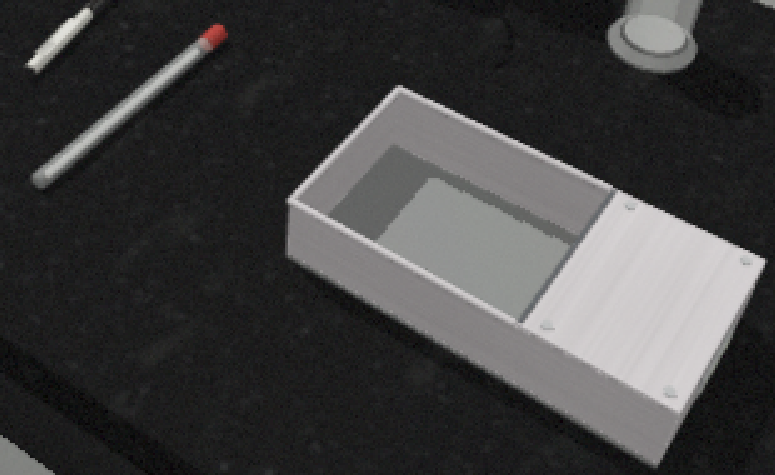

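The left side in the top view also includes the outer wall face. I use the rim corners by hand and compare the two views.

```bash
python3 - <<'E'
from h import *
S={"top":[(335,29),(752,30),(762,250),(338,250)],"scene":[(400,87),(765,261),(679,412),(290,201)]}
O={"top":(280,190),"scene":(235,210)}
for n in S:
    c=pickle.load(open(n+"0.pkl","rb"))
    P=np.array([ray(c,(O[n][0]+u/2.5,O[n][1]+v/2.5),.0575)[:2] for u,v in S[n]])
    e=P[1]-P[0]+P[2]-P[3]
    print(n,np.round(P,4).tolist(),"ctr",P.mean(0),"L",np.linalg.norm(P[1]-P[0]),np.linalg.norm(P[2]-P[3]),"W",np.linalg.norm(P[3]-P[0]),np.linalg.norm(P[2]-P[1]),"yaw(-x dir)",np.degrees(np.arctan2(e[1],e[0])))
# hood edge
c=pickle.load(open("top0.pkl","rb"));print([ray(c,(280+u/2.5,190+v/2.5),.057) for u,v in[(598,30),(604,250)]])
c=pickle.load(open("scene0.pkl","rb"));print([ray(c,(235+u/2.5,210+v/2.5),.057) for u,v in[(615,191),(522,322)]])
E
```

```text
top [[0.5731, -0.0923], [0.5699, -0.3485], [0.435, -0.3473], [0.437, -0.0908]] ctr [ 0.50376886 -0.21973331] L 0.25623954675630745 0.2564183470978018 W 0.13605578511637328 0.13486241392754247 yaw(-x dir) -90.5781383002332
scene [[0.5711, -0.0959], [0.5663, -0.3491], [0.435, -0.347], [0.4373, -0.0941]] ctr [ 0.50242144 -0.22152245] L 0.2532865503391215 0.25283701193889224 W 0.13381579396644644 0.13133891883285706 yaw(-x dir) -90.8200500395608
[array([ 0.57092482, -0.25431742,  0.057     ]), array([ 0.43578991, -0.25211872,  0.057     ])]
[array([ 0.56737299, -0.25441573,  0.057     ]), array([ 0.43930842, -0.25295146,  0.057     ])]
```

Both views agree:
- **Tube:** centre about (0.4925, 0.0815), axis about -1.5° from +x.
- **Tray:** centre about (0.503, -0.2215), its x axis at about 89.3°.

I'll grasp 20 mm to the non-red side of the middle, with the red end leading.

```bash
cat >> h.py <<'E'
from scipy.spatial.transform import Rotation as Ro
def att(lead_deg,pitch=0.):
    """tool y along lead heading (deg, world), pitched lead-down by pitch deg; tool z down"""
    a=np.radians(lead_deg);p=np.radians(pitch)
    h=np.array([np.cos(a),np.sin(a),0]);y=h*np.cos(p)+np.array([0,0,-np.sin(p)])
    z=-(h*np.sin(p)+np.array([0,0,np.cos(p)]));x=np.cross(y,z)
    return Ro.from_matrix(np.c_[x,y,z]).as_rotvec()
E
python3 - <<'E'
from h import *
from plant import manip
d=np.radians(-1.5); g=np.array([.4925,.0815])-.02*np.array([np.cos(d),np.sin(d)])
A=att(-1.5); print(g,A,manip.solve_ik([*g,.1],A),manip.solve_ik([*g,.002],A))
for th,s in((15,-60),(15,0),(0,0)): print(manip.solve_ik([.503,-.2215-s/1000,.1],att(-90.7,th)))
manip.move_ptp([*g,.10],A); print(manip.observe()["t"])
manip.grip(.05); print(manip.observe()["t"])
for n in("top","wrist"):
    c=manip.capture(n); cv2.imwrite(f"pics/{n}1.png",c["img"]); pickle.dump(c,open(n+"1.pkl","wb"))
E
```

```text
[0.47250685 0.08202354] [ 2.25032892  2.19217338 -0.        ] [ 1.18895079e-02  4.16723271e-01  1.82446580e+00 -8.88178420e-16
  9.00403581e-01 -1.53272688e+00] [ 1.18895079e-02  5.84624878e-01  1.90280695e+00 -8.88178420e-16
  6.54160830e-01 -1.53272688e+00]
[-0.5876751   0.54959569  1.6177941   0.24238771  1.1305508  -0.69637653]
[-0.67321779  0.59363776  1.53259166  0.22214824  1.18711296 -0.76222311]
[-0.5542659   0.52338839  1.63052774  0.          0.98767652 -0.54204859]
1.9833
2.425
```

View pics/wrist1.png

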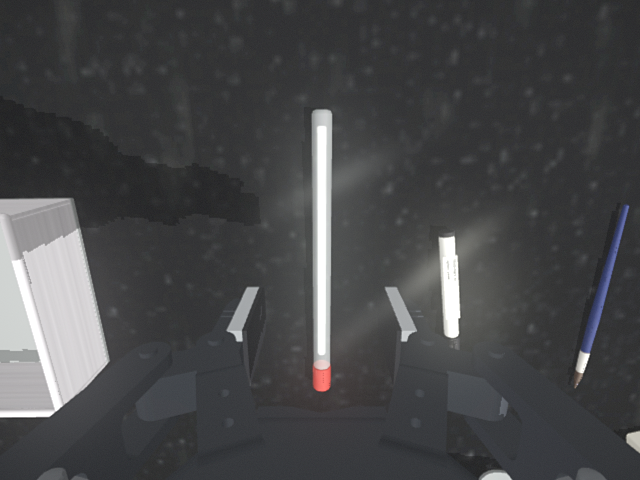

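The wrist view shows the tube at column 321, midway between the pads at about 243 and 400, and parallel to them. The red end is at (321,378) and the far end at (321,110). I'll check the axis from this view, then grasp.

```bash
python3 - <<'E'
from h import *
from plant import manip
c=pickle.load(open("wrist1.pkl","rb"))
m=(c["img"].max(2)>110).astype(np.uint8); m[:, :290]=0; m[:,350:]=0; m[:100]=0; m[395:]=0
ys,xs=np.where(m>0); r=cv2.minAreaRect(np.c_[xs,ys].astype(np.float32)); b=cv2.boxPoints(r)
print(b.tolist(),np.round([ray(c,p,.007)[:2] for p in b],4).tolist())
s=manip.observe(); p=s["tcp_pos"]; print(p,s["ft_force"])
A=att(-1.5)
manip.move_linear([.4725,.082,.002],A,feed=.08)
print(manip.observe()["ft_force"])
manip.grip(0.0); s=manip.observe(); print(s["t"],s["gripper_width"],s["ft_force"],s["tcp_pos"])
manip.move_linear([.4725,.082,.14],A,feed=.12)
s=manip.observe(); print(s["t"],s["gripper_width"],s["ft_force"],s["torque"])
for n in("scene","wrist"):
    c=manip.capture(n); cv2.imwrite(f"pics/{n}2.png",c["img"]); pickle.dump(c,open(n+"2.pkl","wb"))
E
```

```text
[[312.0, 109.0], [331.0, 109.0], [331.0, 391.0], [312.0, 391.0]] [[0.3868, 0.0779], [0.3871, 0.0899], [0.6025, 0.0862], [0.6021, 0.0708]]
[0.47250631 0.08208785 0.10001886] [-0.48510469  1.07573681 -0.65108509]
[-0.15465364 -0.38288933  0.2615532 ]
4.325 0.011023042938334037 [-1.02605654  0.49057224  6.19487784] [0.47273819 0.08200707 0.00249052]
5.625 0.011009240237473964 [-0.20510799  1.40645868 -0.0267392 ] [ 0.00898718  0.02990403 -0.02158815]
```

View pics/scene2.png

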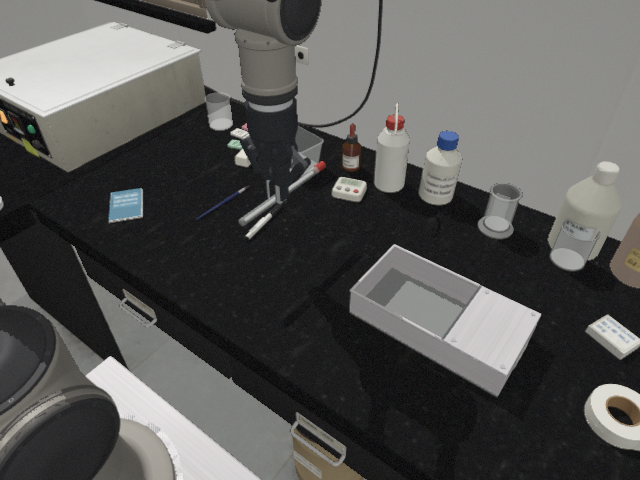

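View pics/wrist2.png

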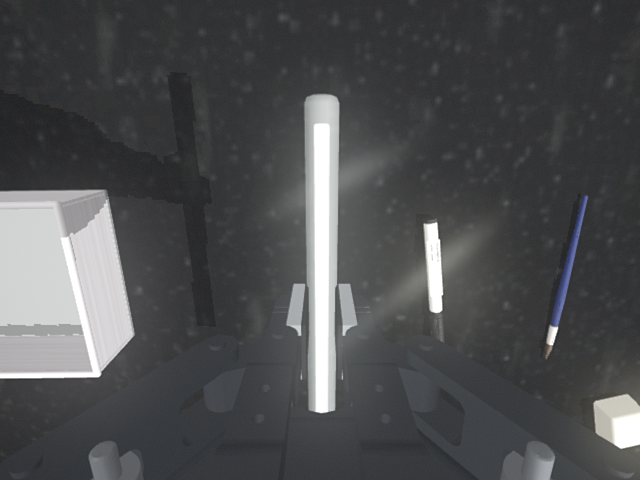

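The tube is held and lifted: in the scene view the red end is at about (320,168) and the other end at about (243,221). I'll check its pitch in the grip by intersecting the scene rays with the vertical plane through the tube.

```bash
python3 - <<'E'
from h import *
c=pickle.load(open("scene2.pkl","rb"))
cv2.imwrite("pics/z3.png",cv2.resize(c["img"][150:245,220:350],None,fx=6,fy=6,interpolation=cv2.INTER_NEAREST))
K,R,t=cam(c);o=-R.T@t
h=np.array([np.cos(np.radians(-1.5)),np.sin(np.radians(-1.5)),0]);n=np.array([-h[1],h[0],0]);p0=np.array([.4725,.082,0])
def onplane(px):
    d=R.T@np.linalg.solve(K,[*px,1.]);k=n@(p0-o)/(n@d);P=o+k*d;return (P-p0)@h,P[2]
for px in[(320,168),(324,164),(243,222)]:print(px,np.round(onplane(px),4))
# predicted: ends level at +125/-85, z .145
for s,z in((.125,.145),(-.085,.145)):print(proj(c,p0+h*s+[0,0,z]))
E
```

```text
(320, 168) [0.1164 0.1377]
(324, 164) [0.1282 0.1401]
(243, 222) [-0.0804  0.1402]
[[322.9338127  162.47952382]]
[[240.61876498 221.14049432]]
```

View pics/z3.png

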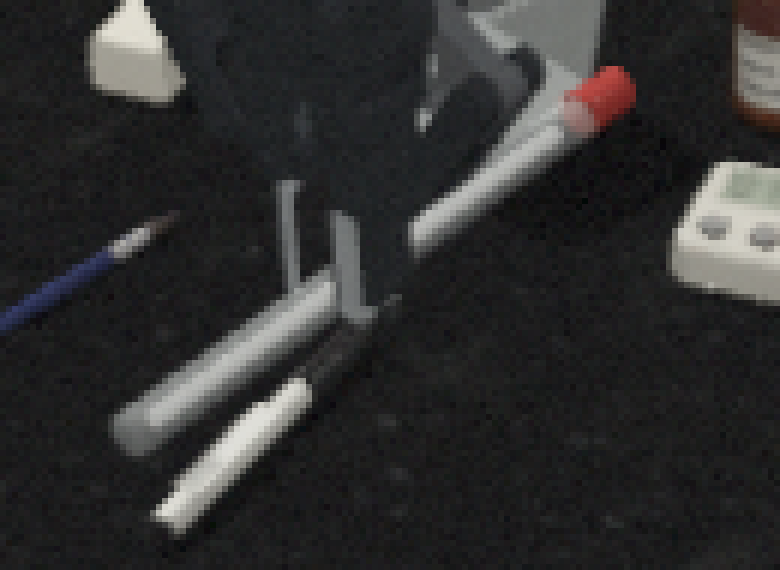

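The tube is level in the grip and sits slightly lower than expected, nearly at TCP height (offset 0 to 4 mm). I'll use 2 mm and keep margins of at least 7 mm. Next I swing to the tilted pre-insert pose over the mouth and check it from the scene camera.

```bash
cat >> h.py <<'E'
TC=np.array([.503,-.2215]);HD=-90.7; E=.002; G=.125
hd=np.array([np.cos(np.radians(HD)),np.sin(np.radians(HD)),0])
def tube2tcp(sL,zL,th,E=E,G=G):
    """lead lower corner at tray (sL toward hood,zL) m -> TCP pos, att"""
    p=np.radians(th);y=hd*np.cos(p)-np.array([0,0,np.sin(p)]);up=hd*np.sin(p)+np.array([0,0,np.cos(p)])
    P=np.array([*TC,0])+hd*sL+np.array([0,0,zL])+.007*up-G*y-E*up
    return P,att(HD,th),y
def tcp2ends(P,y,up,E=E,G=G): return P+E*up+G*y,P+E*up+(G-.21)*y
E
python3 - <<'E'
from h import *
from plant import manip
P,A,y=tube2tcp(.106,.011,14.5); P0=P-.11*y; up0=P0+[0,0,.06]
P3,A3,_=tube2tcp(.106,.008,0)
for X,B in((P,A),(P0,A),(up0,A),(P3,A3)):print(np.round(X,4),np.round(manip.solve_ik(X,B),3))
manip.move_ptp(up0,A)
s=manip.observe();print(s["t"],s["tcp_pos"],s["gripper_width"],s["ft_force"])
for n in("scene","top"):
    c=manip.capture(n); cv2.imwrite(f"pics/{n}3.png",c["img"]); pickle.dump(c,open(n+"3.pkl","wb"))
    M=Ro.from_rotvec(s["orientation"]).as_matrix(); e=tcp2ends(s["tcp_pos"],M[:,1],-M[:,2]); print(n,e,proj(c,e))
    x0,y0=(250,140) if n=="scene" else (340,150)
    cv2.imwrite(f"pics/{n}3z.png",cv2.resize(c["img"][y0:y0+180,x0:x0+240],None,fx=3.3,fy=3.3,interpolation=cv2.INTER_NEAREST))
E
```

```text
[ 0.5032 -0.2077  0.0471] [-0.651  0.652  1.599  0.233  1.056 -0.77 ]
[ 0.5045 -0.1012  0.0747] [-0.486  0.55   1.706  0.265  1.019 -0.628]
[ 0.5045 -0.1012  0.1347] [-0.486  0.468  1.647  0.246  1.155 -0.588]
[ 0.5032 -0.2025  0.013 ] [-0.524  0.641  1.719  0.     0.782 -0.512]
6.625 [ 0.50414153 -0.10060331  0.13437724] 0.011355631947707268 [ 0.36796239 -0.03236517 -1.15165911]
scene (array([ 0.50295221, -0.22210501,  0.10496766]), array([ 0.5049436 , -0.01882471,  0.1576284 ])) [[449.39089891 280.47097774]
 [337.88515045 201.56627909]]
top (array([ 0.50295221, -0.22210501,  0.10496766]), array([ 0.5049436 , -0.01882471,  0.1576284 ])) [[509.68921488 243.31857194]
 [371.74605238 239.7673512 ]]
```

View pics/scene3.png

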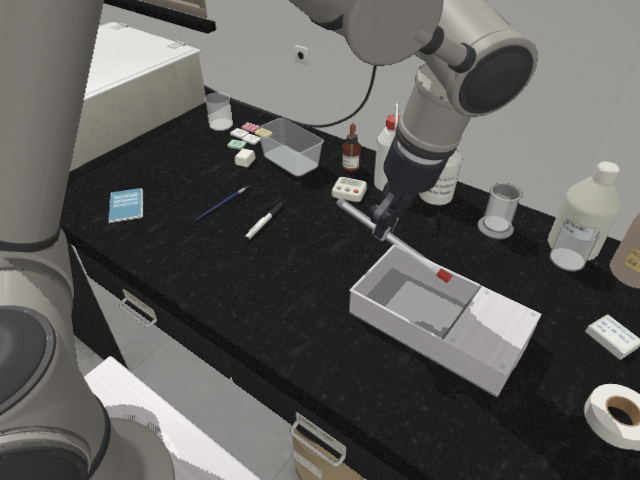

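View pics/scene3z.png

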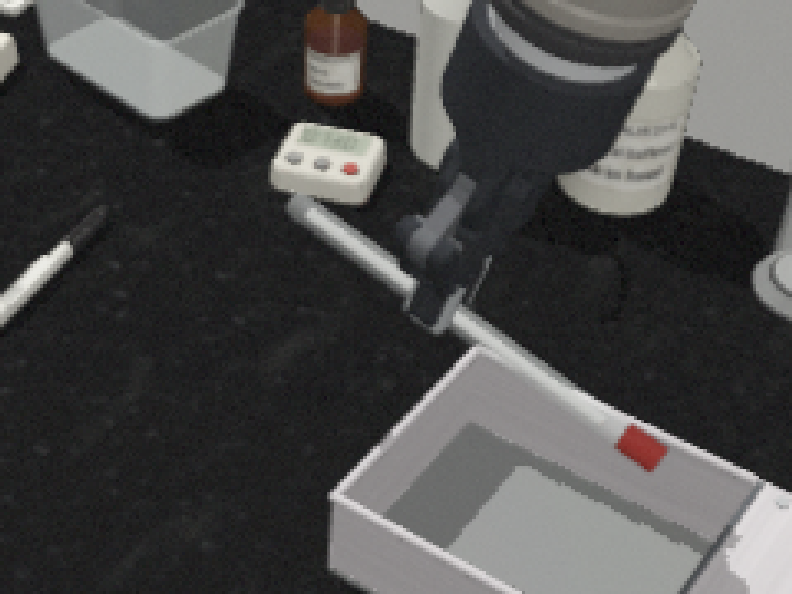

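View pics/top3z.png

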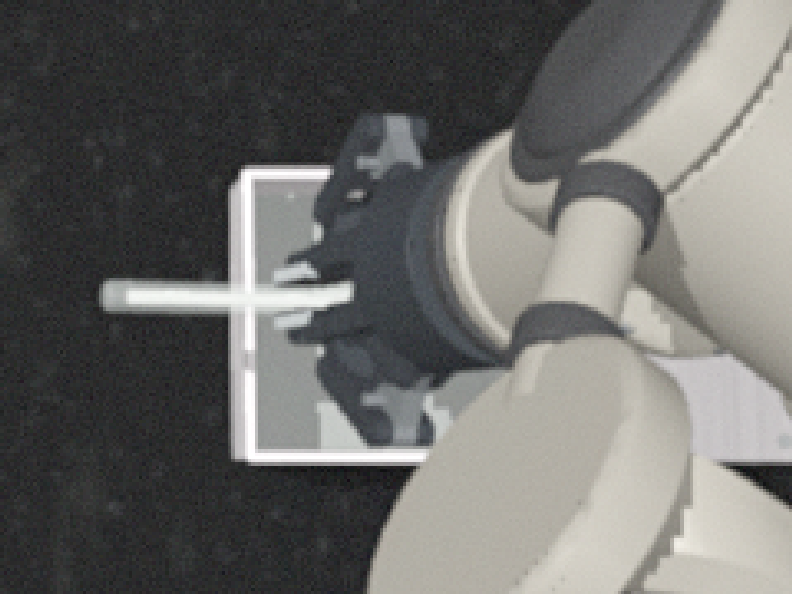

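Both views agree with the prediction to within 2 px: in the scene view the red end is at (450,279) against (449,280), and the tail at (340,202) against (338,202). The tail in the top view matches exactly. Now I descend and slide in along the tube's own axis, checking forces.

```bash
python3 - <<'E'
from h import *
from plant import manip
P,A,y=tube2tcp(.106,.011,14.5); P0=P-.11*y
def st(l):
    s=manip.observe();print(l,round(s["t"],2),np.round(s["tcp_pos"],4),np.round(s["ft_force"],2),np.round(s["torque"],2),round(s["gripper_width"],4));return s
manip.move_linear(P0,A,feed=.1); st("P0")
for k in(.07,.04,.02,0):
    manip.move_linear(P-k*y,A,feed=.08); s=st(k)
    if np.linalg.norm(s["ft_force"])>8: print("contact?");break
for n in("scene","top"):
    c=manip.capture(n); cv2.imwrite(f"pics/{n}4.png",c["img"]); pickle.dump(c,open(n+"4.pkl","wb"))
    M=Ro.from_rotvec(s["orientation"]).as_matrix(); e=tcp2ends(s["tcp_pos"],M[:,1],-M[:,2]); print(n,proj(c,e))
    x0,y0=(310,180) if n=="scene" else (340,150)
    cv2.imwrite(f"pics/{n}4z.png",cv2.resize(c["img"][y0:y0+180,x0:x0+240],None,fx=3.3,fy=3.3,interpolation=cv2.INTER_NEAREST))
E
```

```text
P0 7.47 [ 0.5048 -0.1012  0.0751] [-0.49  0.49 -0.1 ] [-0.08 -0.07 -0.04] 0.0113
0.07 8.12 [ 0.5038 -0.1402  0.0645] [ 0.31 -0.41 -0.44] [-0.12  0.01 -0.03] 0.0114
0.04 8.65 [ 0.5035 -0.1693  0.057 ] [-0.01 -0.04 -0.14] [-0.13  0.02 -0.05] 0.0111
0.02 9.05 [ 0.5033 -0.1888  0.0519] [-0.3   0.36 -1.05] [-0.17  0.08 -0.03] 0.0113
0 9.45 [ 0.5031 -0.2082  0.0469] [-0.17  0.06  0.05] [-0.1  -0.   -0.03] 0.011
scene [[505.38219038 352.77153172]
 [391.19106374 269.17512293]]
top [[560.43303213 248.49530572]
 [438.92198507 245.1353075 ]]
```

View pics/scene4z.png

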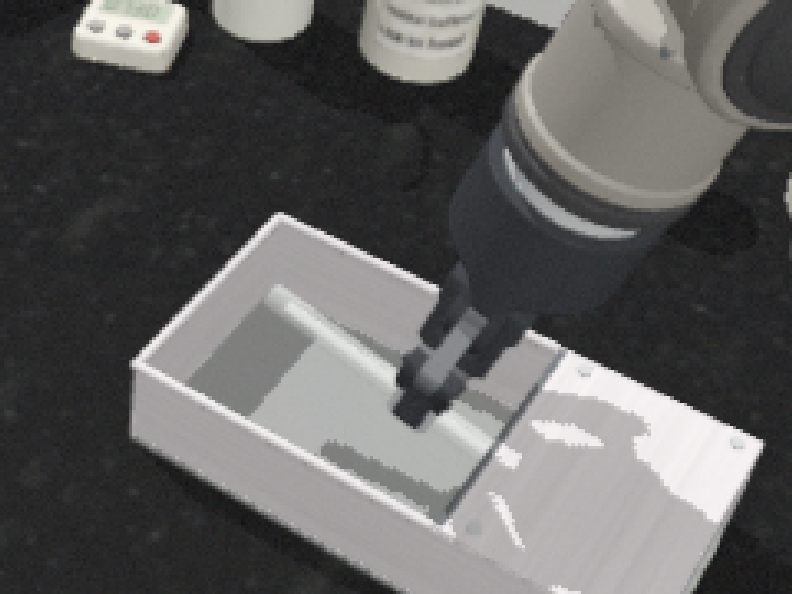

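View pics/top4z.png

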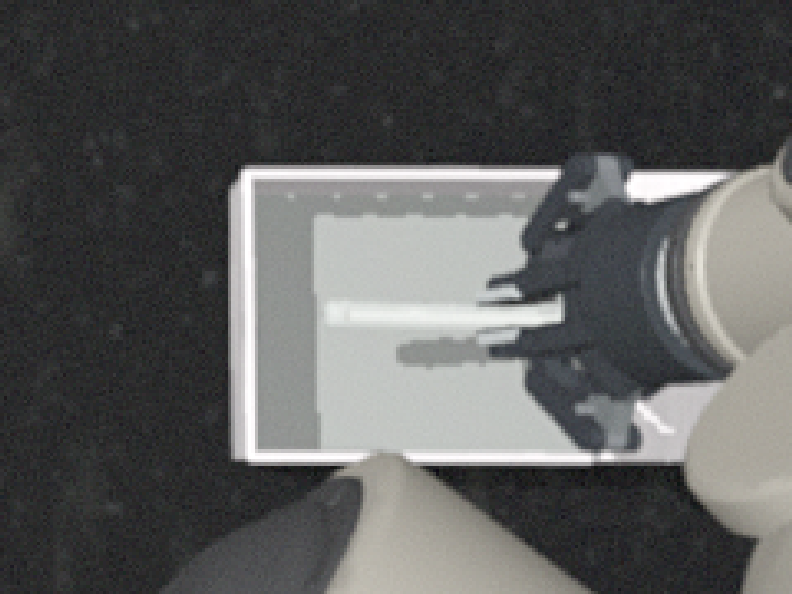

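The tail is inside the tray near (440,245) in the top view, matching the prediction, and the forces are nil. The gripper's knuckles look wide, so before levelling I'll work out their height and width against the rim.

```bash
python3 - <<'E'
from h import *
from scipy.optimize import brentq
c=pickle.load(open("top4.pkl","rb")); up=np.array([0,-np.sin(np.radians(14.5)),np.cos(np.radians(14.5))]);T=np.array([.5031,-.2082,.0469])
for nm,u in(("knuckle left edge",555),("lower-left edge lower knuckle",530),("centre",600),("right edge",638)):
    f=lambda b:proj(c,T+b*up)[0,0]-(340+u/3.3)
    try:
        b=brentq(f,0,.25)
        z=(T+b*up)[2]; w=[ray(c,(340+u/3.3,150+v/3.3),z)[0] for v in(155,450)]
        print(nm,"b",b,"z now",z,"z level",.013+b,"x extents",w)
    except Exception as e: print(nm,e,f(0),f(.25))
E
```

```text
knuckle left edge b 0.053973563173580826 z now 0.099154377829301 z level 0.06697356317358083 x extents [np.float64(0.5718821062375496), np.float64(0.44095845337963113)]
lower-left edge lower knuckle b 0.03335523287805606 z now 0.07919279000515225 z level 0.046355232878056055 x extents [np.float64(0.5753438432143784), np.float64(0.4412777360098349)]
centre b 0.08877099858353012 z now 0.13284343281265304 z level 0.10177099858353011 x extents [np.float64(0.5660398724333711), np.float64(0.4404196920138607)]
right edge b 0.11605287225323507 z now 0.15925631443107152 z level 0.12905287225323508 x extents [np.float64(0.5614595618174598), np.float64(0.43999737965879565)]
```

The knuckle centres sit about 89 mm behind the TCP, so about 100 mm up when level, well above the rim. Now I level the tube about its leading end, hold, and lower until contact.

```bash
python3 - <<'E'
from h import *
from plant import manip
def st(l):
    s=manip.observe();print(l,round(s["t"],2),np.round(s["tcp_pos"],4),np.round(s["ft_force"],2),np.round(s["torque"],2),round(s["gripper_width"],4));return s
ok=True
for th in(10,5,0):
    P,A,y=tube2tcp(.106,.011,th); manip.move_linear(P,A,feed=.04); s=st(th)
    if np.linalg.norm(s["ft_force"])>8: print("contact");ok=False;break
if ok:
    manip.sleep(.3); f0=np.mean([manip.observe()["ft_force"][2]])
    for dz in np.arange(1,11)*.001:
        manip.move_linear(P-[0,0,dz],A,feed=.02); manip.sleep(.1); s=st(dz)
        if s["ft_force"][2]-f0>4 or s["tcp_pos"][2]<.0055: break
for n in("scene","top"):
    c=manip.capture(n); cv2.imwrite(f"pics/{n}5.png",c["img"]); pickle.dump(c,open(n+"5.pkl","wb"))
    M=Ro.from_rotvec(s["orientation"]).as_matrix(); e=tcp2ends(s["tcp_pos"],M[:,1],-M[:,2]); print(n,proj(c,e))
    x0,y0=(310,180) if n=="scene" else (340,150)
    cv2.imwrite(f"pics/{n}5z.png",cv2.resize(c["img"][y0:y0+180,x0:x0+240],None,fx=3.3,fy=3.3,interpolation=cv2.INTER_NEAREST))
E
```

```text
10 9.94 [ 0.5033 -0.2047  0.0379] [-0.48 -0.46 -0.34] [-0.05 -0.    0.01] 0.0108
5 10.37 [ 0.5034 -0.2035  0.0271] [-0.54 -0.7  -0.6 ] [-0.02  0.03 -0.02] 0.0113
0 10.79 [ 0.5034 -0.2027  0.0162] [0.31 0.09 0.1 ] [0.01 0.02 0.  ] 0.0107
0.001 11.44 [ 0.5032 -0.2025  0.015 ] [ 0.81  0.03 -0.56] [-0.    0.05  0.02] 0.011
0.002 11.79 [ 0.5032 -0.2025  0.014 ] [0.11 0.17 0.06] [-0.   -0.04  0.01] 0.011
0.003 12.14 [ 0.5032 -0.2025  0.013 ] [-0.36  0.31 -0.01] [-0.01  0.01 -0.01] 0.0112
0.004 12.49 [ 0.5032 -0.2025  0.012 ] [-0.83 -0.2  -0.89] [-0.    0.04  0.03] 0.0111
0.005 12.84 [ 0.5032 -0.2025  0.011 ] [-1.1  -0.21 -0.22] [ 0.05 -0.   -0.01] 0.0107
0.006 13.19 [ 0.5032 -0.2025  0.01  ] [ 0.08 -0.08 -0.65] [-0.03  0.04 -0.02] 0.0113
0.007 13.54 [ 0.5032 -0.2025  0.009 ] [ 0.25 -0.52 -0.38] [ 0.02 -0.03 -0.03] 0.011
0.008 13.89 [ 0.5033 -0.2025  0.008 ] [ 0.23 -0.62  0.46] [0.04 0.04 0.02] 0.0109
0.009000000000000001 14.24 [ 0.5032 -0.2025  0.007 ] [ 0.61 -0.35 -0.26] [-0.    0.01 -0.08] 0.0111
0.01 14.59 [ 0.5034 -0.2026  0.0065] [-1.77  1.09  5.82] [0.17 0.22 0.05] 0.011
scene [[502.63679102 355.42208264]
 [383.38419363 292.44676499]]
top [[556.88475233 248.69716719]
 [426.31412906 248.26634698]]
```

View pics/scene5z.png

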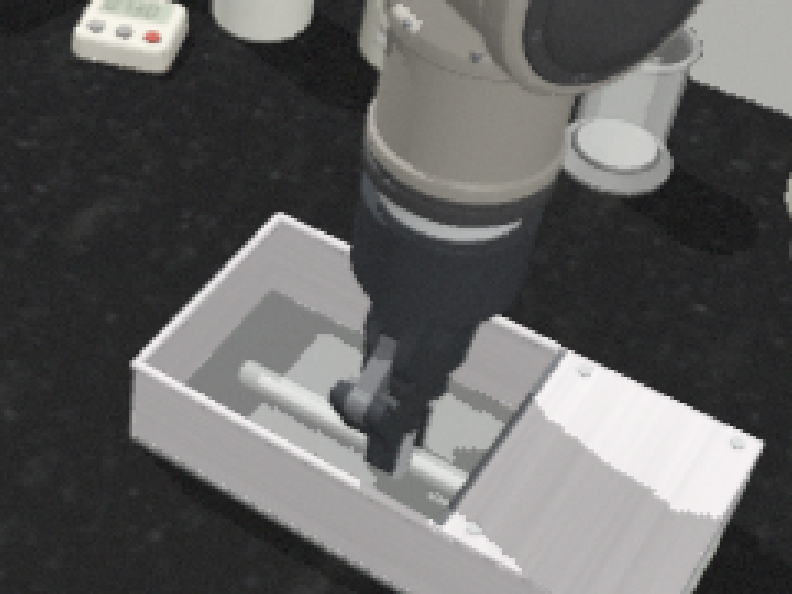

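Contact came at TCP z 0.0065, exactly 4 mm (the floor thickness) above the 0.0025 recorded at the grasp. The tube therefore lies on the floor, tail at about (384,293) in the scene view as predicted. I release and retreat straight up.

```bash
python3 - <<'E'
from h import *
from plant import manip
def st(l):
    s=manip.observe();print(l,round(s["t"],2),np.round(s["tcp_pos"],4),np.round(s["ft_force"],2),round(s["gripper_width"],4));return s
manip.grip(.035); s=st("open"); P=s["tcp_pos"]; A=att(HD,0)
manip.move_linear([P[0],P[1],.03],A,feed=.05); st("up1")
manip.move_linear([P[0],P[1],.2],A,feed=.15); st("up2")
manip.move_ptp([.35,.15,.25],att(HD+60,0)); st("away")
for n in("scene","top"):
    c=manip.capture(n); cv2.imwrite(f"pics/{n}6.png",c["img"]); pickle.dump(c,open(n+"6.pkl","wb"))
c0=pickle.load(open("top0.pkl","rb"))
d=cv2.absdiff(c["img"],c0["img"]).max(2)[180:290,150:270]; print("marker/brush diff px",(d>40).sum())
E
```

```text
open 15.05 [ 0.5032 -0.2025  0.0058] [ 0.04 -0.05 -0.9 ] 0.0351
up1 15.68 [ 0.5032 -0.2025  0.0302] [ 0.7  -0.52  0.33] 0.0346
up2 16.97 [ 0.5027 -0.2022  0.199 ] [ 0.14 -0.14 -0.05] 0.0348
away 18.41 [0.3506 0.1496 0.2499] [-0.29 -0.26 -0.03] 0.035
marker/brush diff px 0
```

View pics/top6.png

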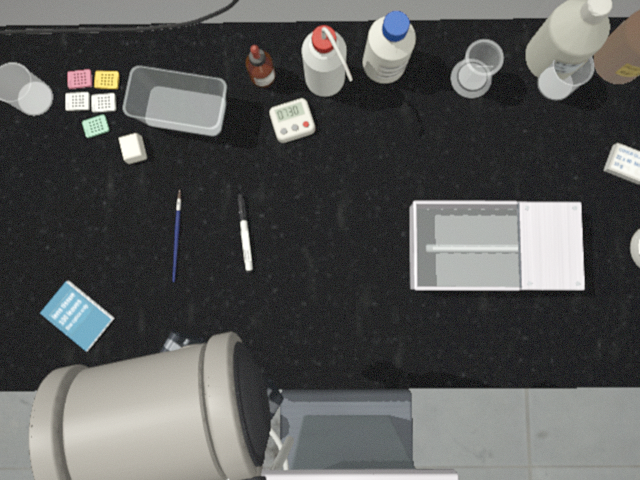

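View pics/scene6.png

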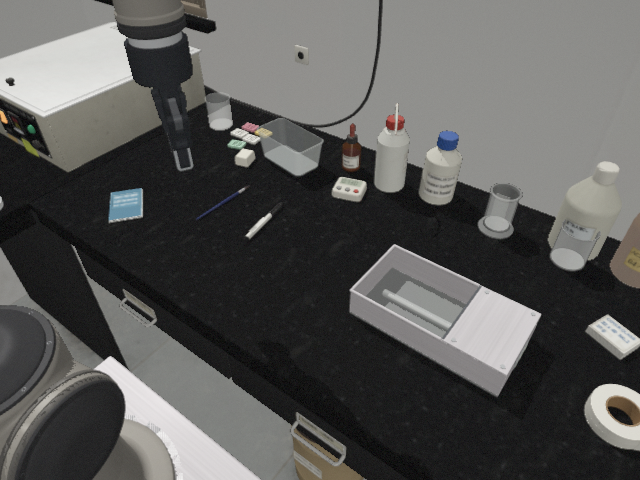

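The tube's tail is at (426,248) in the top view, exactly where a flat tube centred in the tray should show. The red end is under the hood, and the marker and brush are unchanged. I hand in the job.

```bash
python3 - <<'E'
from h import *
from plant import manip
c=pickle.load(open("top6.pkl","rb")); p=ray(c,(426,248),.011); q=p+.105*hd; print("tail",p,"centre est",q,"tray x,y off",-(q[1]-TC[1]),q[0]-TC[0])
print(np.abs(manip.observe()["joint_vel"]).max()); manip.job_done()
E
```

```text
tail [ 0.50466194 -0.11666236  0.011     ] centre est [ 0.50337916 -0.22165452  0.011     ] tray x,y off 0.00015452078716840512 0.00037915903528851214
0.0025477073456522063
the job is handed in; nothing more can be done
```

The thermometer tube is lying on the tray's floor, released, with its red end under the hood. I handed the job in at about 18.5 s of the 42 s allowed; no verdict is reported.

**What I did:** I gripped the tube 20 mm off its middle, tipped the red end down 14.5° and slid it in under the hood along its own axis. I then levelled it inside, lowered it to contact, opened the gripper and moved the arm away.

**Last checks:**
- **Flat on the floor:** contact came with the TCP 4 mm higher than at the grasp, which matches the tray's floor thickness.
- **Centred:** in the top view the visible end puts the tube's centre within about 1 mm of the tray's measured centre. The tray's own position was measured to about 2 mm.
- **Marker and brush:** before and after pictures show no change in that area.
- **Forces:** the highest reading in my checks was about 6 N, at the grasp and at floor contact.

**Disagreements and limits:**
- The gripper read 11 mm on the 14 mm tube.
- After lifting, the scene camera put the tube about 4 mm lower in the fingers than expected, though the contact height later agreed with the grasp.
- The red end is hidden under the hood, so I inferred its position from the visible end and the known tube length.

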